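# Set the stock tags on the blank bins

## Task

Each of the four bins of steel blanks on the board has a hinged tag in front of it: leaning towards its bin it shows a round dot (full), leaning away from it a bar (reorder). Gently push the wrong tags over with a fingertip so that only the full bins show the dot, every other bin shows the bar, and each tag lies right over on its stop. Do not tip tags that are already right, do not squeeze or grasp anything, and leave the loose things on and around the board undisturbed.

Things in the scene. Friction and masses are not known exactly. Their poses are not given: they have to be found in the camera images.
- board: fixed plywood board on the table, 270 x 460 x 10 mm; origin centre of underside; x axis from the row of tags to the row of bins (away from the robot, turned up to 20 deg), y along the rows. Four fixed grey open bins, 85 x 90 x 60 mm, wall 4, at y +-55 and +-165 mm, centred at x +82 mm, rims 70 mm above the table. One tag before each bin, hinges at x -65 mm, 105 mm from the bins' near wall
- tag_a (a joint): hinge angle of tag a: 0 upright, +0.7 on its stop leaning towards its bin (dot up), -0.7 on its stop leaning away from it (bar up). White plate 56 mm wide, 4 thick, 40 g, moved by a light push; beyond about 0.3 rad from upright it falls to that side's stop, nearer upright it may stay. On a stop its free edge is 82 mm above the table, 35 mm to the side of the hinge
- hinge_a (a point): middle of the hinge line of tag a, on a low metal post 60 mm wide, 24 mm deep; 40 mm above the table; axes as the board's (x towards its bin, y along the hinge). The free edge of the tag is 55 mm from the hinge line. Which place on the board this tag has varies
- tag_b (a joint): hinge angle of tag b: 0 upright, +0.7 on its stop leaning towards its bin (dot up), -0.7 on its stop leaning away from it (bar up). White plate 56 mm wide, 4 thick, 40 g, moved by a light push; beyond about 0.3 rad from upright it falls to that side's stop, nearer upright it may stay. On a stop its free edge is 82 mm above the table, 35 mm to the side of the hinge
- hinge_b (a point): middle of the hinge line of tag b, on a low metal post 60 mm wide, 24 mm deep; 40 mm above the table; axes as the board's (x towards its bin, y along the hinge). The free edge of the tag is 55 mm from the hinge line. Which place on the board this tag has varies
- tag_c (a joint): hinge angle of tag c: 0 upright, +0.7 on its stop leaning towards its bin (dot up), -0.7 on its stop leaning away from it (bar up). White plate 56 mm wide, 4 thick, 40 g, moved by a light push; beyond about 0.3 rad from upright it falls to that side's stop, nearer upright it may stay. On a stop its free edge is 82 mm above the table, 35 mm to the side of the hinge
- hinge_c (a point): middle of the hinge line of tag c, on a low metal post 60 mm wide, 24 mm deep; 40 mm above the table; axes as the board's (x towards its bin, y along the hinge). The free edge of the tag is 55 mm from the hinge line. Which place on the board this tag has varies
- tag_d (a joint): hinge angle of tag d: 0 upright, +0.7 on its stop leaning towards its bin (dot up), -0.7 on its stop leaning away from it (bar up). White plate 56 mm wide, 4 thick, 40 g, moved by a light push; beyond about 0.3 rad from upright it falls to that side's stop, nearer upright it may stay. On a stop its free edge is 82 mm above the table, 35 mm to the side of the hinge
- hinge_d (a point): middle of the hinge line of tag d, on a low metal post 60 mm wide, 24 mm deep; 40 mm above the table; axes as the board's (x towards its bin, y along the hinge). The free edge of the tag is 55 mm from the hinge line. Which place on the board this tag has varies
- full_1: nine bright steel round blanks (23 mm diameter, 65 mm tall) standing in a bin, which they fill, tops 79 mm above the table; origin at the centre of the bin's inner floor, 147.5 mm along board x from the hinge of that bin's tag. The bin is full. Fixed.
- low_1: one blank (23 mm diameter, 65 mm long) lying in an otherwise empty bin; origin at the centre of the bin's inner floor, 147.5 mm along board x from the hinge of that bin's tag. The bin is not full. Fixed.
- full_2: nine bright steel round blanks (23 mm diameter, 65 mm tall) standing in a bin, which they fill, tops 79 mm above the table; origin at the centre of the bin's inner floor, 147.5 mm along board x from the hinge of that bin's tag. The bin is full. Fixed.
- low_2: two blanks (23 mm diameter, 65 mm long) lying in an otherwise empty bin; origin at the centre of the bin's inner floor, 147.5 mm along board x from the hinge of that bin's tag. The bin is not full. Fixed.
- collet: bystander: loose steel collet, 26 mm diameter, 40 mm tall, standing on the board in a gap between two tags; origin at its underside. Not to be disturbed.
- jack: bystander: loose small dark screw jack, 26 mm diameter, 42 mm tall, standing on the board in a gap between two tags; origin at its underside. Not to be disturbed.
- pin: bystander: loose plain brass pin, 18 mm diameter, 40 mm tall, standing on the board in a gap between two tags; origin at its underside. Not to be disturbed.
- oil: bystander: loose white oil bottle, 60 mm diameter, 150 mm tall; origin at its underside. Not to be disturbed.
- mug: bystander: loose white mug, 76 mm diameter, 90 mm tall; origin at its underside. Not to be disturbed.
- wrench: bystander: loose wrench lying on the table; origin at its underside. Not to be disturbed.
- brush: bystander: loose brush lying on the table; origin at its underside. Not to be disturbed.

How it is judged:
At the end, for the whole second after the job is handed in: Each tag in front of a full bin leans towards it (joint above 0.6 rad), each tag in front of a bin that is not full leans away from it (joint below -0.6 rad), and the tags are at rest (below 0.1 rad/s) ((((horizontal distance between hinge_a and full_1 below 0.165 m or horizontal distance between hinge_a and full_2 below 0.165 m) and value of joint tag_a above 0.6 rad) or (not (horizontal distance between hinge_a and full_1 below 0.165 m or horizontal distance between hinge_a and full_2 below 0.165 m) and value of joint tag_a below -0.6 rad)) and velocity of joint tag_a between -0.1 and 0.1 rad/s and (((horizontal distance between hinge_b and full_1 below 0.165 m or horizontal distance between hinge_b and full_2 below 0.165 m) and value of joint tag_b above 0.6 rad) or (not (horizontal distance between hinge_b and full_1 below 0.165 m or horizontal distance between hinge_b and full_2 below 0.165 m) and value of joint tag_b below -0.6 rad)) and velocity of joint tag_b between -0.1 and 0.1 rad/s and (((horizontal distance between hinge_c and full_1 below 0.165 m or horizontal distance between hinge_c and full_2 below 0.165 m) and value of joint tag_c above 0.6 rad) or (not (horizontal distance between hinge_c and full_1 below 0.165 m or horizontal distance between hinge_c and full_2 below 0.165 m) and value of joint tag_c below -0.6 rad)) and velocity of joint tag_c between -0.1 and 0.1 rad/s and (((horizontal distance between hinge_d and full_1 below 0.165 m or horizontal distance between hinge_d and full_2 below 0.165 m) and value of joint tag_d above 0.6 rad) or (not (horizontal distance between hinge_d and full_1 below 0.165 m or horizontal distance between hinge_d and full_2 below 0.165 m) and value of joint tag_d below -0.6 rad)) and velocity of joint tag_d between -0.1 and 0.1 rad/s); the robot touches nothing.
It fails at once if a tag that was already right is tipped over past upright (((horizontal distance between hinge_a and full_1 below 0.165 m or horizontal distance between hinge_a and full_2 below 0.165 m) and value of joint tag_a below 0 rad) or ((horizontal distance between hinge_b and full_1 below 0.165 m or horizontal distance between hinge_b and full_2 below 0.165 m) and value of joint tag_b below 0 rad) or (not (horizontal distance between hinge_c and full_1 below 0.165 m or horizontal distance between hinge_c and full_2 below 0.165 m) and value of joint tag_c above 0 rad) or (not (horizontal distance between hinge_d and full_1 below 0.165 m or horizontal distance between hinge_d and full_2 below 0.165 m) and value of joint tag_d above 0 rad)).
It fails at once if a tag is squeezed or forced (more than 18 N from the fingers) (contact force between the fingers and tag_a above 18 N or contact force between the fingers and tag_b above 18 N or contact force between the fingers and tag_c above 18 N or contact force between the fingers and tag_d above 18 N).
It fails at once if a bystander is lifted, knocked over or moved more than 20 mm (distance of any of collet, jack, pin, oil, mug, wrench, brush from where it was at the start of the episode above 0.02 m or angle between any of collet, jack, pin, oil, mug's own z axis and vertical above 0.4 rad).
It also fails if it takes over 38 s, if anything falls off the work surface, if the arm or the gripper's body presses on something with over 40 N, if the wrist force passes 120 N, or if a joint passes its speed limit or range.

## Robot

A 6-joint arm with a two-finger parallel gripper is mounted at the origin on the work surface. World frame = base frame: x ahead of the robot, y to its left, z up, the work surface at z = 0. Lengths are in m, angles in rad, forces in N, time in s.
With the tool pointing down it reaches from about 0.275 to 0.85 m from the base axis. Payload 5.2 kg.
Tool frame: the origin (TCP) lies at the very end of the fingers, on their centre line; the grasp point (between the pads) lies 19 mm behind it; z points along the fingers, y is the line along which they close (so a half turn about z gives the same grasp; the last joint's range is limited). The gripper opens to 85 mm and grips with 20 to 120 N. Pads are 22 mm wide; open, the fingers measure 114 mm over their backs; the gripper's body (76 mm by 85 mm) begins 54 mm behind the grasp point. The pads swing forward as they close: fully open they stand 13 mm farther back than shut.
Start: joints at [-1.384, 0.259, 1.535, -0, 1.348, -0.203], TCP at [0.209, -0.509, 0.231] pointing down, gripper open.
Joint ranges: [-3.14, 3.14], [-0.91, 2.08], [0.19, 2.58], [-1.22, 4.36], [0.22, 2.71], [-3.12, 3.12]. Speed limits (rad/s): [2.57, 2.57, 3.14, 3.14, 3.14, 3.14].

## Interface

Orientations are given as [roll, pitch, yaw] about the fixed x, y, z axes, in that order (R = Rz(yaw) Ry(pitch) Rx(roll)).
In Python, from plant import ctrl gives the robot as it stands.
- The arm moves only by the shell command python3 -m jog 'ROWS' [FORCE]. ROWS is JSON, a list of rows, each a list of 7 numbers: the gripper's target within -1 to 1 (fully open at 1, half-way at 0, shut at -1), then the shift along the world's x, y, z in units of 0.75 m (1.0 is 0.75 m), then the turn, a rotation vector about the world's x, y, z in units of 5 degrees (1.0 is 5 degrees). In form: [[grip, dx, dy, dz, rx, ry, rz], ...]. A call has 1 to 20 rows; each row shifts and turns the commanded pose from where the row before left it; what a row does not reach is not made up. A row lasts 1/8 s, in which the tool goes at most 62.5 mm and 10.7 degrees, less where a joint would pass 70% of its speed; a pose out of reach is approached as far as the arm can. A call with a number of a shift or a turn outside -1 to 1 is refused whole. A call with a gripper value outside its range is refused whole. The fingers move at their own pace and stop on an object; FORCE is the grip in N (left out, the last holds). Time passes only in rows, so rows that do not move let the fingers close. It gives the time, the measured TCP pose, the force, the opening and the grip force at its end, in the units of the state.
- ctrl.observe(): the state, without advancing time (a new reading comes with each control period).
- ctrl.grab_frame(name): name is "side" or "top"; returns a dict with "image" (420x560x3 uint8, red, green, blue), "depth" (420x560 float32, m along the optical axis (not along the pixel's ray), 0 where there is no reading), "K" (3x3 intrinsics, pixels), "pose" (4x4, takes a point from camera to world coordinates). Camera axes: x right, y up, looking along -z (the intrinsics and any distortion apply to the point x, -y, -z); pixel columns grow to the right and rows downward; lengths in m; the calibration is good to about 2 mm. A picture is of the moment at which its call begins.
- ctrl.close_job(): hands the job in; it is judged then, once.
The state is a dict: "t": time; "joint_pos": joint angles; "joint_velocities": joint speeds; "joint_efforts": joint torques, N m; "tool_pos": TCP position; "tool_rot": TCP orientation; "ft_force": force on the tool from outside, world axes, zero at the start; "ft_torque": the same for the moment, N m; "opening": finger opening in m; "grasp_force": force on a finger pad.
Only numpy, scipy, OpenCV 4.12 (cv2) and the standard library are available. Lean on these libraries where they do the work, as an engineer would, in place of code of your own. Each camera call takes 0.05 s, during which the arm holds its last target. There are 200 camera calls.

## Working session

There is one attempt and no reset: what is moved stays moved. The work goes in short steps, Python scripts to look and compute and a shell command to move; the robot and the scene stay as the last step left them, time stands still between calls to the robot, and variables do not carry over. Pictures are saved under pics/ and viewed, at most 10 in all, crops included, and the job is handed in when it is done.

```bash
mkdir -p pics
python3 - <<'E'
from plant import ctrl
import cv2,numpy as np
for n in("top","side"):
    f=ctrl.grab_frame(n); cv2.imwrite(f"pics/{n}0.png",f["image"][:,:,::-1]); np.savez(f"{n}0.npz",**f)
    print(n,f["K"].round(1).tolist(),f["pose"].round(3).tolist())
s=ctrl.observe();print(s["t"],s["tool_pos"],s["tool_rot"],s["opening"])
E
```

```text
top [[379.2, 0.0, 282.7], [0.0, 379.2, 210.5], [0.0, 0.0, 1.0]] [[-0.016, 0.998, -0.066, 0.476], [-1.0, -0.015, 0.006, -0.02], [0.005, 0.067, 0.998, 1.053], [0.0, 0.0, 0.0, 1.0]]
side [[380.2, 0.0, 281.0], [0.0, 380.2, 207.7], [0.0, 0.0, 1.0]] [[-0.965, 0.186, -0.185, 0.341], [-0.261, -0.625, 0.736, 0.831], [0.021, 0.758, 0.652, 0.819], [0.0, 0.0, 0.0, 1.0]]
0.1 [ 0.20893647 -0.50823851  0.23054915] [-3.13995651e+00 -3.44723842e-04  3.89808640e-01] 0.08546796084012807
```

View pics/top0.png

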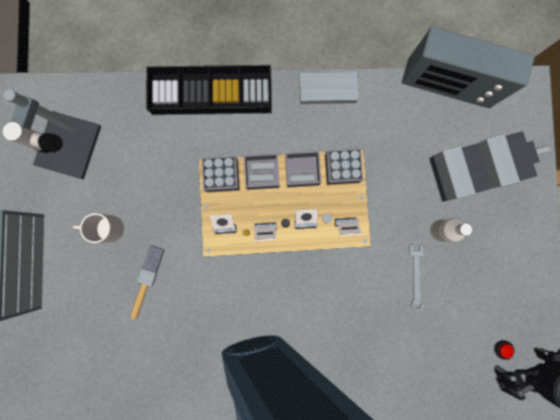

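View pics/side0.png

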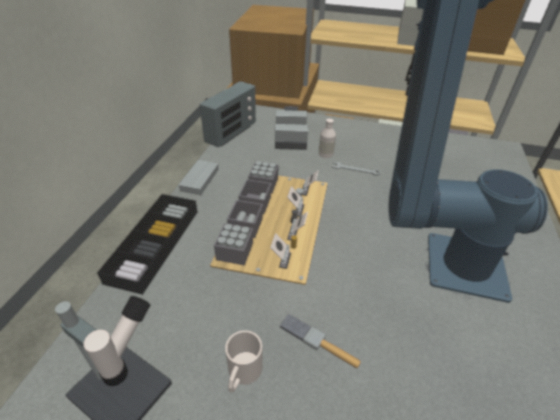

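The top view shows bins from left to right: full (220,173), two blanks (262,171), one blank (303,168), full (345,165). The tags read dot (222,224), bar (264,231), dot (306,218) and bar (348,226). So the third and fourth are wrong. Next I'll measure the board pose and the small loose items.

```bash
cat > h.py <<'E'
import numpy as np,cv2
def ray(f,u,v,z):
    K,P=f["K"],f["pose"]
    d=P[:3,:3]@np.array([(u-K[0,2])/K[0,0],-(v-K[1,2])/K[1,1],-1]); o=P[:3,3]
    return o+d*(z-o[2])/d[2]
def proj(f,p):
    P=f["pose"]; c=P[:3,:3].T@(np.array(p)-P[:3,3]); K=f["K"]
    return K[0,2]+K[0,0]*c[0]/-c[2],K[1,2]-K[1,1]*c[1]/-c[2]
E
python3 - <<'E'
from h import *
f=dict(np.load("top0.npz")); im=f["image"]; hsv=cv2.cvtColor(im,cv2.COLOR_RGB2HSV)
m=cv2.inRange(hsv,(12,70,110),(30,255,255)); m[:140]=0;m[270:]=0;m[:,:190]=0;m[:,385:]=0
m=cv2.morphologyEx(m,cv2.MORPH_OPEN,np.ones((2,2)))
pts=cv2.findNonZero(m); r=cv2.minAreaRect(pts); b=cv2.boxPoints(r)
W=np.array([ray(f,u,v,.01) for u,v in b]); print(b.round(1).tolist(),W.round(4).tolist())
print("sides",[np.linalg.norm(W[i]-W[i-1]).round(4) for i in range(4)])
c=W.mean(0)
i=[i for i in range(4) if np.linalg.norm(W[i]-W[i-1])>.4]
d=W[i[0]]-W[i[0]-1]; d*=np.sign(d[1]); ex=np.array([d[1],-d[0]])/np.hypot(d[0],d[1]); ey=np.array([-ex[1],ex[0]])
yaw=np.arctan2(ex[1],ex[0]); print("centre",c,"yaw deg",np.degrees(yaw))
C=c[:2]
big=cv2.resize(im[140:265,190:380],None,fx=4,fy=4,interpolation=cv2.INTER_CUBIC)
def mark(p,col):
    u,v=proj(f,p); cv2.circle(big,(int((u-190+.5)*4),int((v-140+.5)*4)),3,col,-1)
for y,s in((.165,1),(.055,-1),(-.055,1),(-.165,-1)):
    h=C-.065*ex+y*ey; e=h+.035*s*ex; print(y,"hinge",h.round(4),"edge mid",e.round(4))
    mark([*h,.04],(255,0,0))
    for k in(-.028,.028): mark([*(e+k*ey),.082],(0,0,255))
    mark([*(C+.082*ex+y*ey),.07],(0,255,0))
for u,v,z,n in((246.5,232.5,.05,"pin"),(285.5,223,.052,"jack"),(327,217.5,.05,"collet")):
    p=ray(f,u,v,z)[:2]-C; print(n,"board xy",(p@ex).round(4),(p@ey).round(4))
cv2.imwrite("pics/top1.png",big[:,:,::-1])
E
```

```text
[[198.3000030517578, 160.5], [365.1000061035156, 150.39999389648438], [370.8999938964844, 246.6999969482422], [204.10000610351562, 256.79998779296875]] [[0.6882, 0.2057, 0.01], [0.7099, -0.2588, 0.01], [0.4421, -0.2668, 0.01], [0.4218, 0.19, 0.01]]
sides [np.float64(0.2668), np.float64(0.465), np.float64(0.2679), np.float64(0.4573)]
centre [ 0.56548284 -0.03245569  0.01      ] yaw deg 2.67656824659964
0.165 hinge [0.4928 0.1293] edge mid [0.5278 0.131 ]
0.055 hinge [0.498  0.0194] edge mid [0.463  0.0178]
-0.055 hinge [ 0.5031 -0.0904] edge mid [ 0.5381 -0.0888]
-0.165 hinge [ 0.5083 -0.2003] edge mid [ 0.4733 -0.2019]
pin board xy -0.0746 0.1062
jack board xy -0.0561 0.0019
collet board xy -0.0483 -0.1088
```

View pics/top1.png

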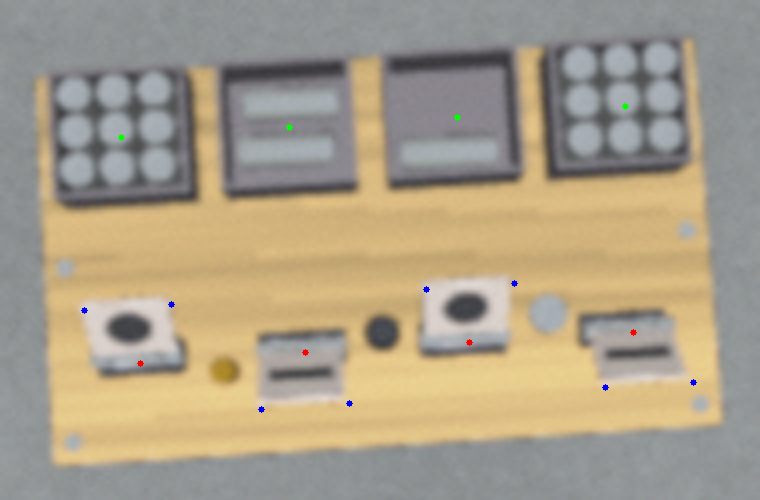

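The overlay matches the layout. The measured marks sit about 4 mm off: real points lie +4 mm in x and +4 mm in y. That puts hinge 3 near (0.507,-0.087) and hinge 4 near (0.512,-0.196). Fingers shut, I'll approach tag 4 from the robot side first.

```bash
python3 -m jog '[[-1,0.04,0.052,-0.015,0,0,-1],[-1,0.04,0.052,-0.015,0,0,-1],[-1,0.04,0.052,-0.015,0,0,-1],[-1,0.04,0.052,-0.015,0,0,-1],[-1,0.04,0.052,-0.015,0,0,0],[-1,0.04,0.052,-0.015,0,0,0],[-1,0.04,0.052,-0.015,0,0,0],[-1,0.04,0.052,-0.015,0,0,0],[-1,0,0,0,0,0,0],[-1,0,0,0,0,0,0]]' 20
python3 - <<'E'
from plant import ctrl
import cv2
from h import *
f=ctrl.grab_frame("side"); im=f["image"][160:290,200:350]; cv2.imwrite("pics/side1.png",cv2.resize(im,None,fx=4,fy=4,interpolation=cv2.INTER_CUBIC)[:,:,::-1])
p=ctrl.observe()["tool_pos"]; print(p,proj(f,p))
for h in((.507,-.087,.04),(.512,-.196,.04)): print(proj(f,h))
E
```

```text
t: 1.35
tool_pos: [0.4488, -0.1969, 0.1412]
tool_rot: [3.141, 0.001, 0.042]
ft_force: [0.1, -0.7, 0.2]
opening: -0.0003
grasp_force: 0.0
[ 0.44867744 -0.19743179  0.14136874] (np.float64(328.0229129564885), np.float64(161.31652495572342))
(np.float64(300.8541254192107), np.float64(203.4478155049364))
(np.float64(306.56094475400323), np.float64(183.44186970870734))
```

View pics/side1.png

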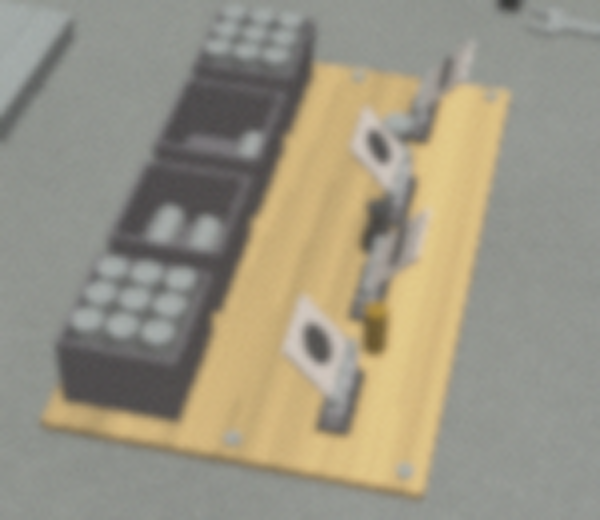

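The side view agrees: hinge 3 is near crop (402,178) and hinge 4 near (428,95), both close to the predictions. The fingertip is clear, so I'll lower it and push tag 4 towards its bin.

```bash
python3 -m jog '[[-1,0,0,-0.049,0,0,0],[-1,0,0,-0.049,0,0,0],[-1,0,0,0,0,0,0],[-1,0.008,0,0,0,0,0],[-1,0.008,0,0,0,0,0],[-1,0.008,0,0,0,0,0],[-1,0.008,0,0,0,0,0],[-1,0.008,0,0,0,0,0],[-1,0.008,0,0,0,0,0],[-1,0.008,0,0,0,0,0],[-1,0.008,0,0,0,0,0],[-1,0.008,0,0,0,0,0],[-1,0.008,0,0,0,0,0],[-1,0.008,0,0,0,0,0],[-1,0,0,0,0,0,0],[-1,0,0,0,0,0,0],[-1,0,0,0,0,0,0]]'
python3 - <<'E'
from plant import ctrl
import cv2
from h import *
f=ctrl.grab_frame("side"); im=f["image"][130:230,250:370]; cv2.imwrite("pics/side2.png",cv2.resize(im,None,fx=5,fy=5,interpolation=cv2.INTER_CUBIC)[:,:,::-1])
E
```

```text
t: 3.52
tool_pos: [0.5148, -0.1967, 0.0678]
tool_rot: [-3.141, 0.0, 0.041]
ft_force: [-0.0, -0.2, 0.2]
opening: 0.0
grasp_force: 0.0
```

View pics/side2.png

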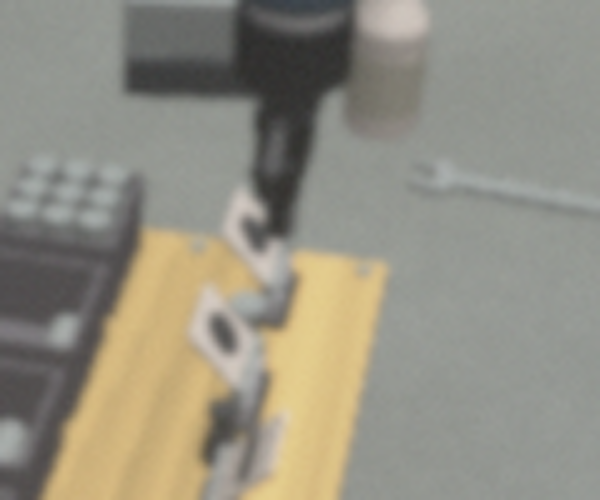

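Tag 4 now shows its dot (crop 248,235) with no force on the finger. Next I'll back off, rise and cross to the bin side of tag 3.

```bash
python3 -m jog '[[-1,-0.027,0,0,0,0,0],[-1,-0.027,0,0,0,0,0],[-1,0,0,0.055,0,0,0],[-1,0,0,0.055,0,0,0],[-1,0.0436,0.0493,0,0,0,0],[-1,0.0436,0.0493,0,0,0,0],[-1,0.0436,0.0493,0,0,0,0],[-1,0,0,0,0,0,0],[-1,0,0,-0.055,0,0,0],[-1,0,0,-0.055,0,0,0],[-1,0,0,0,0,0,0]]'
python3 - <<'E'
from plant import ctrl
import cv2
f=ctrl.grab_frame("side"); im=f["image"][130:230,250:370]; cv2.imwrite("pics/side3.png",cv2.resize(im,None,fx=5,fy=5,interpolation=cv2.INTER_CUBIC)[:,:,::-1])
E
```

```text
t: 4.95
tool_pos: [0.5693, -0.0855, 0.0648]
tool_rot: [-3.139, 0.007, 0.04]
ft_force: [0.1, 0.4, 0.4]
opening: -0.0
grasp_force: 0.0
```

View pics/side3.png

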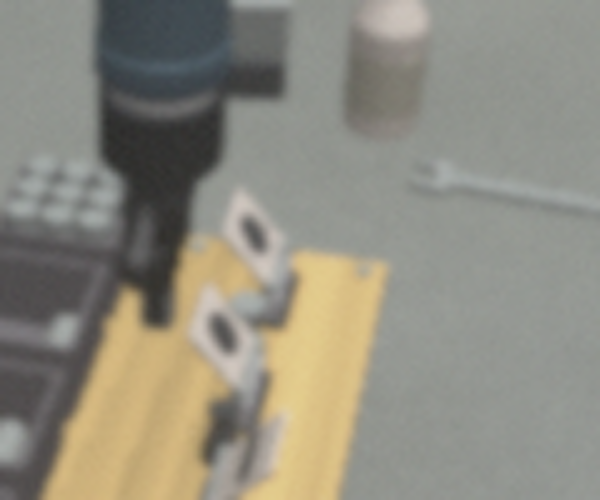

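The finger stands on the bin side of tag 3 (tip at crop (158,320), tag edge at (205,290)), clear of everything. Now I'll push tag 3 towards the robot.

```bash
python3 -m jog '[[-1,-0.0082,0,0,0,0,0],[-1,-0.0082,0,0,0,0,0],[-1,-0.0082,0,0,0,0,0],[-1,-0.0082,0,0,0,0,0],[-1,-0.0082,0,0,0,0,0],[-1,-0.0082,0,0,0,0,0],[-1,-0.0082,0,0,0,0,0],[-1,-0.0082,0,0,0,0,0],[-1,-0.0082,0,0,0,0,0],[-1,-0.0082,0,0,0,0,0],[-1,-0.0082,0,0,0,0,0],[-1,0,0,0,0,0,0],[-1,0,0,0,0,0,0],[-1,0,0,0,0,0,0]]'
python3 -m jog '[[-1,0.027,0,0,0,0,0],[-1,0.027,0,0,0,0,0],[-1,0,0,0.06,0,0,0],[-1,0,0,0.06,0,0,0],[-1,0,0,0.06,0,0,0],[-1,-0.06,-0.05,0,0,0,0],[-1,-0.06,-0.05,0,0,0,0],[-1,-0.06,-0.05,0,0,0,0],[-1,-0.06,-0.05,0,0,0,0],[-1,-0.06,-0.05,0,0,0,0],[-1,0,0,0,0,0,0],[-1,0,0,0,0,0,0],[-1,0,0,0,0,0,0]]'
python3 - <<'E'
from plant import ctrl
import cv2
f=ctrl.grab_frame("top"); im=f["image"][140:265,190:380]; cv2.imwrite("pics/top2.png",cv2.resize(im,None,fx=4,fy=4,interpolation=cv2.INTER_CUBIC)[:,:,::-1])
f=ctrl.grab_frame("side"); im=f["image"][130:290,200:370]; cv2.imwrite("pics/side4.png",cv2.resize(im,None,fx=3.7,fy=3.7,interpolation=cv2.INTER_CUBIC)[:,:,::-1])
E
```

```text
t: 6.75
tool_pos: [0.5052, -0.0859, 0.0679]
tool_rot: [3.141, -0.0, 0.041]
ft_force: [-0.3, 1.0, -0.1]
opening: -0.0001
grasp_force: 0.0
t: 8.38
tool_pos: [0.3214, -0.2724, 0.2028]
tool_rot: [-3.141, -0.0, 0.043]
ft_force: [-0.1, -0.0, 0.9]
opening: -0.0002
grasp_force: 0.0
```

View pics/top2.png

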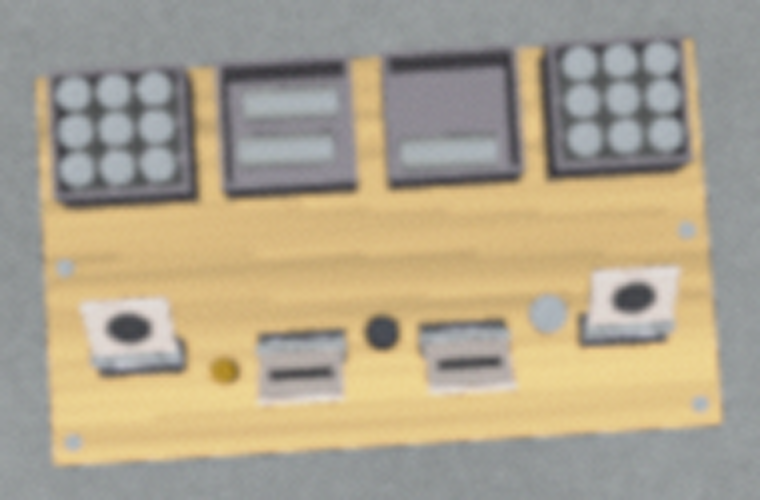

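View pics/side4.png

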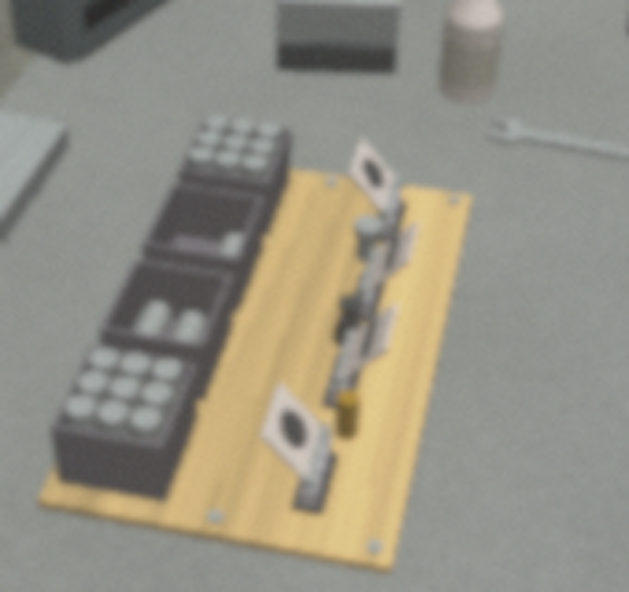

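Tags 1 and 4 show the dot (128,328 and 634,297). Tags 2 and 3 show the bar (300,375 and 468,363). Each lies fully over, the pin, jack and collet have not moved, and the arm is clear.

```bash
python3 -c "from plant import ctrl; print(ctrl.close_job())"
```

```text
the job is handed in; nothing more can be done
None
```

I pushed the two wrong tags over, and the job is handed in: in the last pictures the full bins show the dot, the other two show the bar, all four tags lie on their stops, and the pin, jack and collet stand where they were. The hand-in gave no verdict.

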